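# Dip the glue brush at the shoemaker's bench

## Task

Take the glue brush out of the wooden rack by its handle and, keeping it bristles down, dip its bristles fully below the rim of the small round pot without handle, without jabbing, shoving or tipping the pot. Then hang the brush back, upright, in the same rack hole it came from, with its steel disc resting on the rack, and let go.

Things in the scene. Friction and masses are not known exactly. Their poses are not given: they have to be found in the camera images.
- brush: glue brush hanging bristles down in a rack hole, 90 g. On one vertical axis: round wooden handle, 18 mm diameter, top 81 mm above the origin; flat steel disc 60 mm diameter, 4 mm thick; below it neck and brass ferrule up to 15 mm diameter, then bristles 25 mm long ending 80 mm below the origin. Origin: centre of the disc's underside, level with the rack's top. z up along the handle
- brush_tip (a point): the lower end of the brush's bristles, on its axis, 80 mm below the brush's origin
- pot: plain round open steel pot without handle, loose on the bench, 62 mm high, 80 mm across at the rim, 68 mm clear inside, floor 5 mm thick. Origin: centre of its underside; z up. Bystanders nearby, also steel: a square tin with nails, 84 mm wide and 45 mm high, and a taller round mug with a handle, 100 mm high
- rack: wooden tool rack, fixed: board 90 mm (x) by 240 mm (y), 14 mm thick, top 100 mm above the bench. Two through holes 36 mm in diameter on its y axis, 55 mm either side of the centre: one holds the brush, the other an awl (bystander: pear-shaped handle 64 mm high, no steel disc), either way round. Origin: centre of its underside, on the bench; z up
There are look-alikes about, which are no part of the job. What is shaped like the brush but purple or red is not meant.

How it is judged:
By the outcome, as a careful person would: the job done as asked, in the order asked, and still so for the second after the job is handed in, with the robot touching nothing.
It also fails if it takes over 54 s, if anything falls off the work surface, if the arm or the gripper's body presses on something with over 40 N, if the wrist force passes 120 N, or if a joint passes its speed limit or range.

## Robot

A 7-joint arm with a two-finger parallel gripper is mounted at the origin on the work surface. World frame = base frame: x ahead of the robot, y to its left, z up, the work surface at z = 0. Lengths are in mm, angles in degrees, forces in N, time in s.
With the tool pointing down it reaches from about 425 to 1025 mm from the base axis. Payload 3.6 kg.
Tool frame: the origin (TCP) lies midway between the tips of the shut fingers; the grasp point (between the pads) lies pinch_z behind it (pinch_z is the distance from the TCP to the grasp point, in mm); z points along the fingers, y is the line along which they close (so a half turn about z gives the same grasp; the last joint's range is limited). The gripper opens to 85 mm and grips with 20 to 120 N. Pads are 22 mm wide; open, the fingers measure 114 mm over their backs; the gripper's body (76 mm by 85 mm) begins 54 mm behind the grasp point. The pads swing forward as they close: fully open they stand 13 mm farther back than shut.
Start: joints at [-72.737, 33.873, 2.773, 92.16, -1.908, 54.013, -1.931], TCP at [278.848, 669.234, 231.302] pointing down, gripper open.
Joint ranges: [-153.93, 153.93], [-27.13, 128.08], [-72.61, 78.16], [10.71, 143.7], [-87.88, 267.88], [4.46, 118.87], [-176.78, 176.78]. Speed limits (degrees/s): [147.25, 147.25, 180, 180, 180, 180, 180].

## Interface

Orientations are given as [roll, pitch, yaw] about the fixed x, y, z axes, in that order (R = Rz(yaw) Ry(pitch) Rx(roll)).
In Python, from workcell import get_obs, get_image, camera_info, job_done, pinch_z gives the robot as it stands.
- The arm moves only by the tool step_arm, never from a script. Its argument "moves" is a list that holds one entry, the list of rows, each a list of 5 numbers: the shift along the tool's x, y, z in mm, then the turn about the tool's z in degrees, then the finger opening in mm, from 0 to 85.4. A call has 1 to 5 rows; each row is the pose to reach, as a shift and turn from the pose commanded when the call began, along the tool's axes at that moment; what a row does not reach only later rows make up. A row lasts 1/12 s, in which the tool goes at most 41.7 mm and 7.16 degrees, less where a joint would pass 70% of its speed; a pose out of reach is approached as far as the arm can. A call with a gripper value outside its range is refused whole. The fingers move at their own pace and stop on an object; the grip force is fixed at half the most. Time passes only in rows, so rows that repeat a pose let the fingers close. It gives the time, the measured TCP pose, the force, the opening and the grip force at its end, in the units of the state.
- get_obs(): the state, without advancing time (a new reading comes with each control period).
- get_image(name): name is "scene" or "top" or "wrist"; returns (picture, depth): 400x640x3 uint8, blue, green, red; 400x640 float32, mm along the optical axis (not along the pixel's ray), 0 where there is no reading.
- camera_info(name): a dict with "K" (3x3 intrinsics, pixels), "world_from_camera" (4x4, takes a point from camera to world coordinates). Camera axes: x right, y down, z forward; pixel columns grow to the right and rows downward; lengths in mm; the calibration is good to about 2 mm. A picture is of the moment at which its call begins: read the wrist's pose just before it. camera_info takes no time and is no camera call; for the wrist camera it gives the pose at the moment of the call.
- job_done(): hands the job in; it is judged then, once.
The state is a dict: "time_s": time; "joints": joint angles; "joint_vel": joint speeds; "effort": joint torques, N m; "tool_pos": TCP position; "tcp_rot": TCP orientation; "wrist_force": force on the tool from outside, world axes, zero at the start; "wrist_torque": the same for the moment, N m; "opening": opening from 0.0 (shut) to 1.0 (fully open); "grip_force": force on a finger pad.
Only numpy, scipy, OpenCV 4.12 (cv2) and the standard library are available. Lean on these libraries where they do the work, as an engineer would, in place of code of your own. Each camera call takes 0.05 s, during which the arm holds its last target. There are 200 camera calls.

## Working session

There is one attempt and no reset: what is moved stays moved. The work goes in short steps, Python scripts to look and compute and a tool call to move; the robot and the scene stay as the last step left them, time stands still between calls to the robot, and variables do not carry over. Pictures are saved under pics/ and viewed, at most 10 in all, crops included, and the job is handed in when it is done.

Besides the shell and the picture viewer there is one more tool, called after "Request:" by a JSON object that holds its "name" and its "arguments", one argument or row to a line. step_arm: Moves the arm, as the interface text tells. Its arguments: {"type":"object","properties":{"moves":{"type":"array"}},"required":["moves"]}

```bash
mkdir -p pics; ls
python3 - <<'E'
from workcell import *
import cv2,numpy as np
print(get_obs(),pinch_z)
for n in("scene","top"):
    im,d=get_image(n);np.savez(f"{n}0.npz",im=im,d=d);cv2.imwrite(f"pics/{n}0.png",im)
    print(n,camera_info(n))
E
```

```text
pics
{'time_s': 0.0, 'joints': array([-72.73782962,  33.92694119,   2.76799783,  92.2365109 ,
        -1.9069011 ,  54.01554243,  -1.92961576]), 'joint_vel': array([-0.08815934,  0.00855415, -0.03774393, -0.0352374 , -0.03059026,
        0.03476096, -0.0208475 ]), 'effort': array([-4.37297176e-04, -5.48694813e+01,  1.54661570e+00, -1.98119313e+01,
        9.42926650e-03,  9.01108288e-03, -1.81959876e-05]), 'tool_pos': array([278.51941465, 668.45012089, 230.12532482]), 'tcp_rot': array([-1.79867387e+02,  8.65564042e-03,  1.57386639e+02]), 'wrist_force': array([ 0.48157292, -0.70597105,  0.79674898]), 'wrist_torque': array([-0.00204071,  0.07317876, -0.00019862]), 'grip_force': 0.0, 'opening': 0.9976471909811147} 18.700000000000003
scene {'K': array([[520.35086986,   0.        , 308.28718098],
       [  0.        , 520.35086986, 198.18857987],
       [  0.        ,   0.        ,   1.        ]]), 'world_from_camera': array([[-5.30123172e-01,  4.52195754e-01, -7.17278483e-01,
         1.36363577e+03],
       [ 8.47875107e-01,  2.73932229e-01, -4.53948165e-01,
         4.88377856e+02],
       [-8.78773859e-03, -8.48811012e-01, -5.28623346e-01,
         6.86190483e+02],
       [ 0.00000000e+00,  0.00000000e+00,  0.00000000e+00,
         1.00000000e+00]])}
top {'K': array([[471.04082097,   0.        , 315.23983028],
       [  0.        , 471.04082097, 201.38222221],
       [  0.        ,   0.        ,   1.        ]]), 'world_from_camera': array([[-1.42877929e-02, -9.83902600e-01,  1.78133468e-01,
         3.62603233e+02],
       [-9.99895850e-01,  1.44220971e-02, -5.40976145e-04,
        -3.63430338e+01],
       [-2.03679034e-03, -1.78122645e-01, -9.84006186e-01,
         1.04144889e+03],
       [ 0.00000000e+00,  0.00000000e+00,  0.00000000e+00,
         1.00000000e+00]])}
```

View pics/scene0.png

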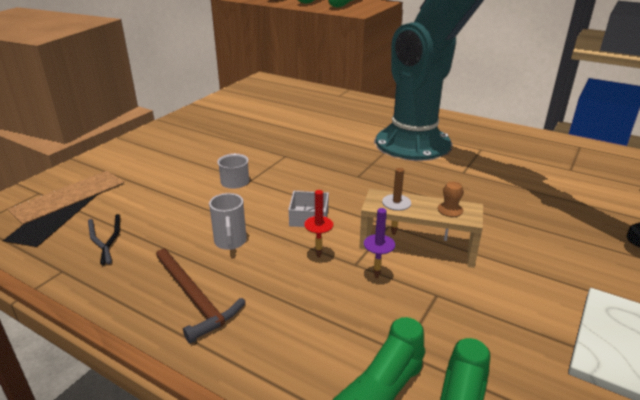

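View pics/top0.png

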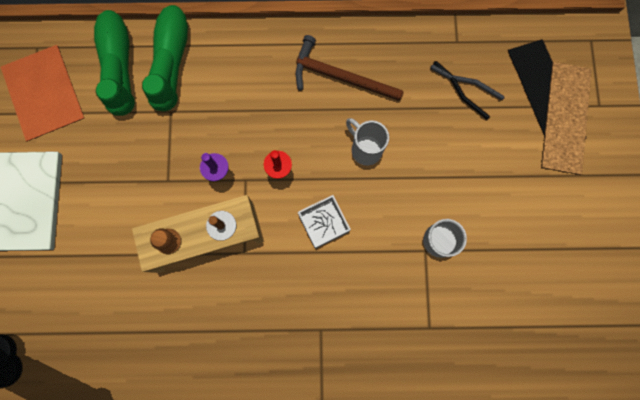

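The scene view shows the brush, a brown handle on a pale disc, at (397,202) in the rack, with the awl at (452,200), the pot at (234,171), the mug at (228,222), the tin at (309,208), and red and purple decoys in front. In the top view the brush disc is at (221,226), the awl at (164,240), the pot at (446,238) and the tin at (324,222).

```bash
cat > h.py <<'E'
import cv2,numpy as np
from workcell import *
def ray(ci,uv,z):
    K,T=ci["K"],ci["world_from_camera"]
    uv=np.atleast_2d(uv).astype(float)
    d=np.c_[(uv-K[:2,2])/[K[0,0],K[1,1]],np.ones(len(uv))]@T[:3,:3].T
    return T[:3,3]+d*((z-T[2,3])/d[:,2])[:,None]
def big(mask,roi):
    m=np.zeros_like(mask,np.uint8);x0,y0,x1,y1=roi;m[y0:y1,x0:x1]=mask[y0:y1,x0:x1]
    cs,_=cv2.findContours(m*1,cv2.RETR_EXTERNAL,cv2.CHAIN_APPROX_NONE)
    return max(cs,key=cv2.contourArea)[:,0]
def circ(p):
    A=np.c_[2*p[:,:2],np.ones(len(p))];s=np.linalg.lstsq(A,(p[:,:2]**2).sum(1),rcond=None)[0]
    return s[:2].round(1),round(float(np.sqrt(s[2]+s[0]**2+s[1]**2)),1)
def world(ci,d):
    v,u=np.mgrid[:400,:640];K,T=ci["K"],ci["world_from_camera"]
    p=np.stack([(u-K[0,2])/K[0,0]*d,(v-K[1,2])/K[1,1]*d,d],-1)
    w=p@T[:3,:3].T+T[:3,3];w[d==0]=np.nan;return w
E
python3 - <<'E'
from h import *
for n,rd,rp,rr in(("top",(200,205,242,245),(420,215,472,262),(130,192,265,275)),("scene",(378,190,415,212),(214,150,254,190),(355,188,490,265))):
    z=np.load(n+"0.npz");im,d=z["im"],z["d"];ci=camera_info(n);w=world(ci,d)
    hsv=cv2.cvtColor(im,cv2.COLOR_BGR2HSV);grey=hsv[...,1]<60
    c=cv2.convexHull(big(grey&(hsv[...,2]>120),rd))[:,0];print(n,"disc",circ(ray(ci,c,104)))
    Z=w[...,2]
    def sel(roi,lo,hi):
        x0,y0,x1,y1=roi;q=w[y0:y1,x0:x1].reshape(-1,3);return q[(q[:,2]>lo)&(q[:,2]<hi)]
    q=sel(rp,57,67);print("rim depth",len(q),circ(q),q[:,2].max())
    q=sel(rp,10,70);print("pot ext",q.min(0),q.max(0))
    r=sel(rr,93,103);box=cv2.minAreaRect(r[:,:2].astype(np.float32));print("rack",len(r),box,np.median(r[:,2]))
    h=sel(rd if n=="top" else (385,165,410,200),125,190);print("handle",len(h),np.nanmean(h,0),h[:,2].max())
    for nm,m in(("red",(hsv[...,1]>180)&((hsv[...,0]<5)|(hsv[...,0]>175))),("purple",(hsv[...,0]>125)&(hsv[...,0]<155)&(hsv[...,1]>120))):
        m&=(Z>20)&(Z<250);q=w[m];print(nm,len(q),np.median(q,0),np.percentile(q,[2,98],0).round())
z=np.load("top0.npz");w=world(camera_info("top"),z["d"])
q=w[115:175,340:395].reshape(-1,3);q=q[q[:,2]>60];print("mug",q.min(0),q.max(0))
q=w[190:255,292:355].reshape(-1,3);q=q[q[:,2]>30];print("tin",q.min(0),q.max(0))
E
```

```text
top disc (array([486.6, 153.4]), 29.5)
rim depth 296 (array([ 459.8, -310.9]), 36.6) 66.24399747675272
pot ext [ 421.01473046 -351.06006995   10.06124742] [ 498.80501586 -271.83771195   66.24399748]
rack 3964 ((473.2334289550781, 205.51390075683594), (91.52205657958984, 241.11639404296875), 15.624059677124023) 100.27731800794885
handle 131 [484.62939287 150.0238778  167.59152845] 184.47826792110754
red 602 [610.7866968   39.09192927  85.1731792 ] [[589.  17.  81.]
 [640.  68. 163.]]
purple 653 [607.33022659 171.11005299  85.1664876 ] [[201. 149.  27.]
 [638. 598. 162.]]
scene disc (array([490. , 152.6]), 30.2)
rim depth 141 (array([ 462.5, -311. ]), 37.0) 64.82603528768777
pot ext [ 420.59888852 -350.8835934    10.04830173] [ 502.74536345 -270.7148388    64.82603529]
rack 2463 ((515.9434814453125, 215.86593627929688), (186.7633514404297, 239.64370727539062), 16.33246612548828) 99.20078179747406
handle 233 [493.0847211  154.38442977 155.67375718] 181.53020566482633
red 548 [624.21966771  44.71619376  84.78002116] [[596.  16.  62.]
 [644.  66. 161.]]
purple 676 [620.59632596 177.3248336   84.51026725] [[591. 149.  61.]
 [641. 200. 160.]]
mug [ 631.96502792 -190.49613183   60.38124238] [ 721.45799818 -108.20255888  104.56547931]
tin [ 445.23574765 -110.95765897   30.02087549] [556.5220621    0.77780106  49.67450443]
```

```bash
cat >> h.py <<'E'
def togo(x,y,z,yaw):
    o=get_obs();p=o["tool_pos"];t=np.radians(o["tcp_rot"][2]);d=np.array([x,y,z])-p
    tx=np.array([np.cos(t),np.sin(t)]);ty=np.array([np.sin(t),-np.cos(t)])
    print("t",o["time_s"],"go",(d[:2]@tx).round(1),(d[:2]@ty).round(1),(-d[2]).round(1),"turn",(o["tcp_rot"][2]-yaw).round(2), "rot",o["tcp_rot"].round(2),"F",o["wrist_force"].round(1))
E
python3 -c "
from h import *
togo(488,153,250,105.6)"
```

```text
t 0.1 go -391.6 -395.4 -19.8 turn 51.79 rot [-1.7988e+02  1.0000e-02  1.5739e+02] F [-0.1  0.5 -0.2]
```

Request:
{"name": "step_arm", "arguments": {
  "moves": [
    [[-15,-15,-8,4,85],[-40,-40,-15,10,85],[-67,-67,-20,17,85],[-94,-94,-20,24,85],[-121,-121,-20,30,85]]
  ]
}}

```text
time_s: 0.52
tool_pos: [344.4, 509.3, 251.3]
tcp_rot: [180.0, 0.0, 127.1]
wrist_force: [0.8, 0.6, 0.3]
opening: 0.999
grip_force: 0.0
```

```bash
python3 -c "
from h import *
togo(488,153,250,105.6)"
```

```text
t 0.5167 go -370.9 -100.2 1.3 turn 21.48 rot [179.99   0.   127.08] F [0.8 0.6 0.3]
```

Request:
{"name": "step_arm", "arguments": {
  "moves": [
    [[-37,-10,0,5,85],[-74,-20,0,10,85],[-111,-30,0,15,85],[-148,-40,0,20,85],[-185,-50,0,21.5,85]]
  ]
}}

```text
time_s: 0.93
tool_pos: [416.6, 331.7, 251.1]
tcp_rot: [-180.0, 0.0, 105.7]
wrist_force: [1.2, -0.1, 0.5]
opening: 0.996
grip_force: 0.0
```

```bash
python3 -c "
from h import *
togo(488,153,250,105.6)"
```

```text
t 0.9333 go -191.3 20.3 1.1 turn 0.11 rot [-1.7997e+02  2.0000e-02  1.0571e+02] F [ 1.2 -0.1  0.5]
```

Request:
{"name": "step_arm", "arguments": {
  "moves": [
    [[-40,4,0,0,85],[-80,8,0,0,85],[-120,12,0,0,85],[-160,17,0,0,85],[-191,20,1,0,85]]
  ]
}}

```text
time_s: 1.35
tool_pos: [488.8, 151.9, 250.4]
tcp_rot: [180.0, 0.1, 105.7]
wrist_force: [-0.3, -0.3, -0.0]
opening: 0.991
grip_force: 0.0
```

Request:
{"name": "step_arm", "arguments": {
  "moves": [
    [[0,0,0,0,85],[0,0,0,0,85]]
  ]
}}

```text
time_s: 1.52
tool_pos: [488.5, 152.9, 250.2]
tcp_rot: [-180.0, 0.0, 105.6]
wrist_force: [0.8, 1.3, 0.1]
opening: 0.996
grip_force: 0.0
```

```bash
python3 -c "
from h import *
togo(488,153,250,105.6)
ci=camera_info('wrist');im,d=get_image('wrist');cv2.imwrite('pics/w1.png',im);np.savez('w1.npz',im=im,d=d,T=ci['world_from_camera'],K=ci['K'])
print(ci)"
```

```text
t 1.5167 go 0.2 -0.4 0.2 turn -0.03 rot [-1.7997e+02  3.0000e-02  1.0557e+02] F [0.8 1.3 0.1]
{'K': array([[294.90503381,   0.        , 319.58588027],
       [  0.        , 294.90503381, 196.05361963],
       [  0.        ,   0.        ,   1.        ]]), 'world_from_camera': array([[ 9.63239533e-01,  2.57766575e-01,  7.56703098e-02,
         4.68961826e+02],
       [ 2.68641966e-01, -9.23132586e-01, -2.75059488e-01,
         2.22098766e+02],
       [-1.04741340e-03,  2.85276394e-01, -9.58444720e-01,
         3.92140893e+02],
       [ 0.00000000e+00,  0.00000000e+00,  0.00000000e+00,
         1.00000000e+00]])}
```

View pics/w1.png

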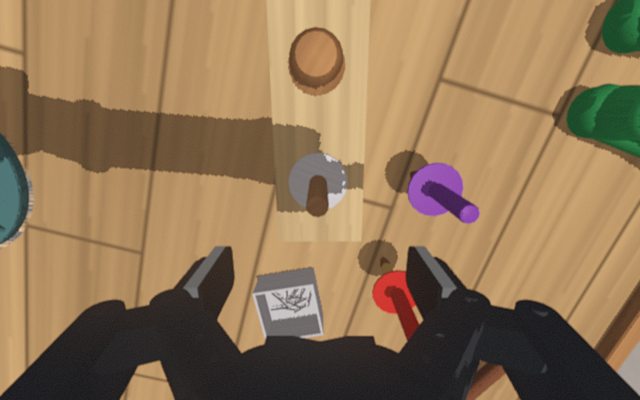

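The wrist view shows the brush disc at (318,182) with its handle end near (317,208). The purple and red decoys, at (435,190) and (393,293), stand clear of the fingers.

```bash
python3 -c "
from h import *
z=np.load('w1.npz');ci={'K':z['K'],'world_from_camera':z['T']};im=z['im'];hsv=cv2.cvtColor(im,cv2.COLOR_BGR2HSV)
c=cv2.convexHull(big(hsv[...,1]<60,(285,145,352,220)))[:,0];print('disc',circ(ray(ci,c,104)))
w=world(ci,z['d'])[165:225,295:340].reshape(-1,3)
q=w[w[:,2]>174];print(len(q),circ(ray(ci,[[317,207]],181)),q.mean(0),q.min(0),q.max(0))
q=w[(w[:,2]>125)];print(len(q),q.min(0),q.max(0))
w=world(ci,z['d']);r=w[0:240,255:380].reshape(-1,3);r=r[(r[:,2]>95)&(r[:,2]<102)];print(cv2.minAreaRect(r[:,:2].astype(np.float32)),np.median(r[:,2]))
r=w[95:240,255:380].reshape(-1,3);t=np.radians(15.6);r=r[(r[:,2]>95)&(r[:,2]<102)];v=r[:,:2]@[[np.cos(t),-np.sin(t)],[np.sin(t),np.cos(t)]];print(v.min(0),v.max(0))
"
```

```text
disc (array([486. , 152.8]), 29.8)
418 (array([243. ,  76.3]), 254.7) [485.74596773 153.22545227 179.69530062] [477.1951027  144.19368751 174.23834414] [494.70590538 161.10816997 181.93600387]
703 [477.16189647 144.19368751 125.09104463] [494.70590538 161.11971712 181.93600387]
((473.89794921875, 199.5560302734375), (90.29341888427734, 226.7915496826172), 15.780136108398438) 99.51787621492122
[464.97628226 -48.60015837] [555.51202239  99.83692484]
```

Request:
{"name": "step_arm", "arguments": {
  "moves": [
    [[0,-2,30,0,85],[0,-2,60,0,85],[0,-2,90,0,85],[0,-2,110,0,85],[0,-2,121,0,85]]
  ]
}}

```text
time_s: 1.98
tool_pos: [483.8, 156.6, 126.7]
tcp_rot: [-179.7, -0.0, 106.1]
wrist_force: [-0.7, -0.1, 0.3]
opening: 0.996
grip_force: 0.0
```

Request:
{"name": "step_arm", "arguments": {
  "moves": [
    [[0,0,0,0,60],[0,0,0,0,45],[0,0,0,0,35],[0,0,0,0,26],[0,0,0,0,20]]
  ]
}}

```text
time_s: 2.4
tool_pos: [487.0, 155.3, 130.5]
tcp_rot: [179.8, -0.0, 105.9]
wrist_force: [0.6, -0.4, 0.2]
opening: 0.296
grip_force: 0.0
```

Request:
{"name": "step_arm", "arguments": {
  "moves": [
    [[0,0,0,0,10],[0,0,0,0,5],[0,0,0,0,5],[0,0,0,0,5],[0,0,0,0,5]]
  ]
}}

```text
time_s: 2.82
tool_pos: [486.9, 155.2, 130.4]
tcp_rot: [179.9, -0.0, 105.9]
wrist_force: [-1.4, -0.2, 7.2]
opening: 0.195
grip_force: 58.3
```

Request:
{"name": "step_arm", "arguments": {
  "moves": [
    [[0,0,-10,0,5],[0,0,-30,0,5],[0,0,-55,0,5],[0,0,-80,0,5],[0,0,-105,0,5]]
  ]
}}

```text
time_s: 3.23
tool_pos: [485.6, 154.4, 235.7]
tcp_rot: [-180.0, 0.0, 105.9]
wrist_force: [0.3, 0.0, -1.7]
opening: 0.193
grip_force: 58.5
```

Request:
{"name": "step_arm", "arguments": {
  "moves": [
    [[0,0,-8,0,5],[0,0,-8,0,5],[0,0,-8,0,5]]
  ]
}}

```text
time_s: 3.48
tool_pos: [485.7, 154.9, 242.2]
tcp_rot: [-180.0, -0.0, 105.9]
wrist_force: [0.5, -0.3, -1.0]
opening: 0.191
grip_force: 58.6
```

```bash
python3 -c "
from h import *
togo(461,-311,243,105.6)
ci=camera_info('wrist');im,d=get_image('wrist');a=im[100:390,160:480]
s,_=get_image('scene');b=s[60:260,330:500]
cv2.imwrite('pics/g1.png',np.hstack([cv2.resize(a,(440,400)),cv2.resize(b,(340,400))]))
np.savez('g1.npz',im=im,d=d,T=ci['world_from_camera'],K=ci['K'],s=s)"
```

```text
t 3.4833 go -441.3 -151.3 -0.8 turn 0.29 rot [-1.8000e+02 -2.0000e-02  1.0589e+02] F [ 0.5 -0.3 -1. ]
```

View pics/g1.png

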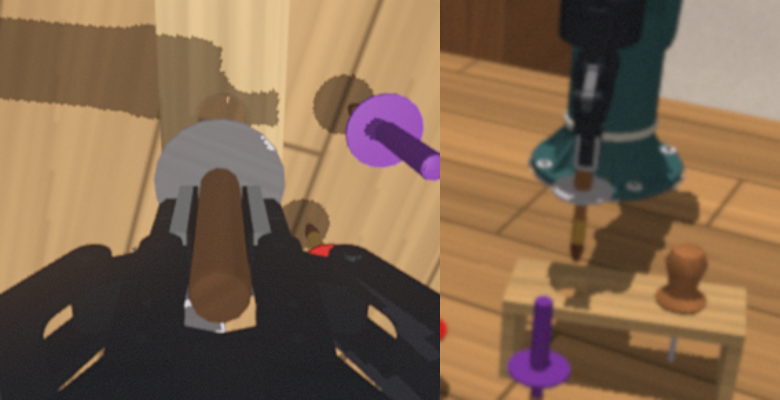

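The brush is held upright at full lift and its tip is clear of the rack. Now I'll measure its seat in the hand, then move to the pot.

```bash
python3 -c "
from h import *
z=np.load('g1.npz');ci={'K':z['K'],'world_from_camera':z['T']};im=z['im']
w=world(ci,z['d']);hsv=cv2.cvtColor(im,cv2.COLOR_BGR2HSV)
m=(hsv[...,1]<70)&(w[...,2]>195)&(w[...,2]<235);m[:180]=0;m[:,:265]=0;m[:,375:]=0;m[245:]=0
q=w[m];A=np.c_[q[:,:2]-[486,154],np.ones(len(q))];s=np.linalg.lstsq(A,q[:,2],rcond=None)[0];r=q[:,2]-A@s
k=abs(r)<2;s=np.linalg.lstsq(A[k],q[k,2],rcond=None)[0];print(len(q),k.sum(),'slope deg',np.degrees(s[:2]),'z',s[2],np.std((q[:,2]-A@s)[k]))
print(q[k].min(0),q[k].max(0))
o=big(m,(0,0,640,400));p=ray(ci,o,s[2]);v,u=o[:,1],o[:,0];top=v<212
print(circ(p[top]),top.sum())
for n in ('scene',):
  s_=z['s'];h=cv2.cvtColor(s_,cv2.COLOR_BGR2HSV)
"
```

```text
3707 3662 slope deg [-0.13885116 -0.11722803] z 215.10029278096272 0.6167389506360879
[456.29641742 137.47267424 213.0171897 ] [515.13224448 181.9241398  217.07034177]
(array([485.6, 153. ]), 29.1) 91
```

Request:
{"name": "step_arm", "arguments": {
  "moves": [
    [[-10,-4,0,0,5],[-30,-11,0,0,5],[-60,-21,0,0,5],[-90,-31,0,0,5],[-120,-41,0,0,5]]
  ]
}}

```text
time_s: 4.0
tool_pos: [478.3, 26.2, 241.1]
tcp_rot: [-179.8, 0.0, 105.9]
wrist_force: [0.5, 0.8, -1.6]
opening: 0.192
grip_force: 58.6
```

Request:
{"name": "step_arm", "arguments": {
  "moves": [
    [[-30,-10,0,0,5],[-60,-21,0,0,5],[-90,-31,0,0,5],[-120,-41,0,0,5],[-150,-52,0,0,5]]
  ]
}}

```text
time_s: 4.42
tool_pos: [469.1, -132.4, 241.2]
tcp_rot: [-179.9, -0.0, 105.8]
wrist_force: [0.9, 0.1, -1.4]
opening: 0.192
grip_force: 58.6
```

Request:
{"name": "step_arm", "arguments": {
  "moves": [
    [[-30,-10,0,0,5],[-60,-21,0,0,5],[-90,-31,0,0,5],[-115,-40,0,0,5],[-130,-45,0,0,5]]
  ]
}}

```text
time_s: 4.83
tool_pos: [460.5, -272.0, 241.4]
tcp_rot: [-179.8, 0.1, 105.6]
wrist_force: [0.0, 0.2, -1.9]
opening: 0.196
grip_force: 58.6
```

Request:
{"name": "step_arm", "arguments": {
  "moves": [
    [[-15,-5,0,0,5],[-20,-7,0,0,5],[-20,-7,0,0,5],[-20,-7,0,0,5],[-20,-7,0,0,5]]
  ]
}}

```text
time_s: 5.25
tool_pos: [461.4, -287.3, 241.7]
tcp_rot: [-180.0, -0.1, 106.0]
wrist_force: [-0.2, -0.3, -1.5]
opening: 0.197
grip_force: 58.6
```

```bash
python3 -c "
from h import *
togo(461,-311,243,105.6)
ci=camera_info('wrist');im,d=get_image('wrist');np.savez('p1.npz',im=im,d=d,T=ci['world_from_camera'],K=ci['K'])
t,td=get_image('top');s,sd=get_image('scene');np.savez('p1b.npz',t=t,td=td,s=s,sd=sd)
a=im[60:390,130:510];b=s[80:240,170:320]
cv2.imwrite('pics/p1.png',np.hstack([cv2.resize(a,(400,348)),cv2.resize(b,(326,348))]))
cv2.imwrite('pics/t1.png',cv2.resize(t[180:280,120:280],(800,500)))
"
```

```text
t 5.25 go -22.7 -6.9 -1.3 turn 0.36 rot [-1.7996e+02 -1.0000e-01  1.0596e+02] F [-0.2 -0.3 -1.5]
```

View pics/p1.png

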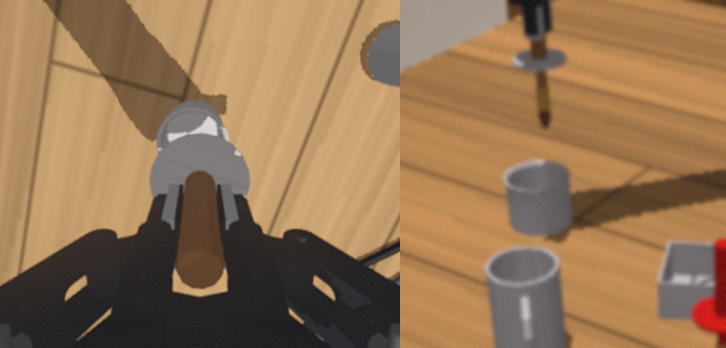

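View pics/t1.png

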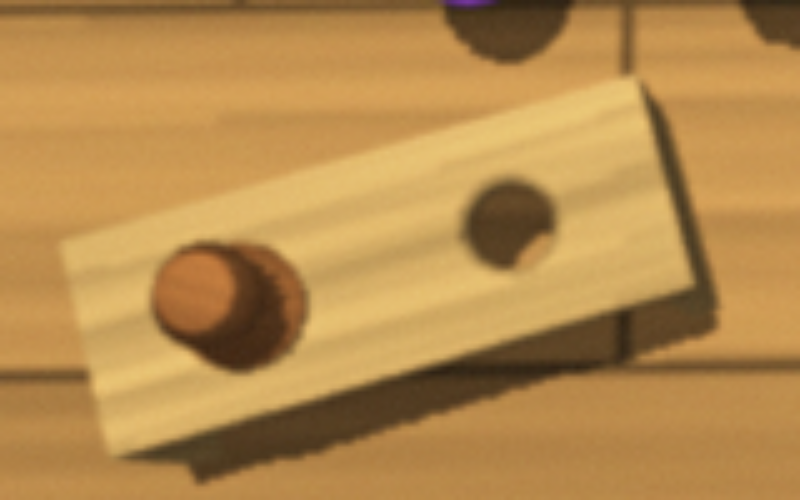

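The brush hangs over the pot's near side in the wrist view, with the disc level. The empty hole shows in the top view at about pixel (222,225). I'll centre over the pot.

Request:
{"name": "step_arm", "arguments": {
  "moves": [
    [[-8,-2,0,0,5],[-16,-5,0,0,5],[-21,-6,0,0,5],[-21,-6,0,0,5],[-21,-6,0,0,5]]
  ]
}}

```text
time_s: 5.82
tool_pos: [461.5, -311.5, 242.4]
tcp_rot: [180.0, 0.0, 105.8]
wrist_force: [0.8, -0.2, -1.2]
opening: 0.192
grip_force: 58.6
```

```bash
python3 -c "
from h import *
togo(461,-309,129,105.6)
z=np.load('p1b.npz');ct,cs=camera_info('top'),camera_info('scene')
v=cv2.cvtColor(z['t'],cv2.COLOR_BGR2HSV)[...,2]
c=big(v<120,(210,212,235,238));print('hole',circ(ray(ct,c,100)),ray(ct,[[222,225]],100).round(1))
im,d=get_image('wrist');ci=camera_info('wrist');w=world(ci,d)
q=w[...,:].reshape(-1,3);q=q[(q[:,2]>52)&(q[:,2]<68)&(np.hypot(q[:,0]-461,q[:,1]+311)<60)];print('rim w',len(q),circ(q),q.min(0),q.max(0))
for c_,k in((ct,'td'),(cs,'sd')):
  w=world(c_,z[k]).reshape(-1,3);q=w[(w[:,2]>8)&(w[:,2]<68)&(np.hypot(w[:,0]-461,w[:,1]+311)<60)];print(k,((q.min(0)+q.max(0))/2).round(1),q.min(0),q.max(0))
"
```

```text
t 5.8167 go 2.5 0.2 113.4 turn 0.2 rot [1.800e+02 2.000e-02 1.058e+02] F [ 0.8 -0.2 -1.2]
hole (array([489.3, 153.2]), 15.6) [[487.5 151.6 100. ]]
rim w 744 (array([ 459.4, -311.4]), 36.3) [ 420.34839571 -342.05815631   52.28716815] [ 498.65836241 -272.88438439   63.3521803 ]
td [ 459.8 -309.1   37.1] [ 420.94879791 -346.04046804    8.03398462] [ 498.68195861 -272.17799348   66.20606076]
sd [ 461.9 -310.9   36.3] [ 420.72819176 -351.1078887     8.0548399 ] [ 503.1032796  -270.74741683   64.51695229]
```

Request:
{"name": "step_arm", "arguments": {
  "moves": [
    [[1,0,10,0,5],[2,0,22,0,5],[2,0,35,0,5],[2,0,48,0,5],[2,0,58,0,5]]
  ]
}}

```text
time_s: 6.28
tool_pos: [460.6, -307.7, 182.7]
tcp_rot: [-179.9, -0.1, 105.9]
wrist_force: [-1.0, 0.1, -0.5]
opening: 0.197
grip_force: 58.6
```

Request:
{"name": "step_arm", "arguments": {
  "moves": [
    [[0,0,10,0,5],[0,0,20,0,5],[0,0,30,0,5],[0,0,38,0,5],[0,0,44,0,5]]
  ]
}}

```text
time_s: 6.7
tool_pos: [460.9, -308.5, 139.3]
tcp_rot: [-180.0, -0.0, 105.9]
wrist_force: [-0.0, -0.4, -0.9]
opening: 0.194
grip_force: 58.6
```

Request:
{"name": "step_arm", "arguments": {
  "moves": [
    [[0,0,5,0,5],[0,0,9,0,5],[0,0,11,0,5],[0,0,11,0,5],[0,0,11,0,5]]
  ]
}}

```text
time_s: 7.12
tool_pos: [461.2, -308.9, 129.5]
tcp_rot: [180.0, 0.0, 105.9]
wrist_force: [0.2, 0.3, -1.2]
opening: 0.192
grip_force: 58.6
```

```bash
python3 -c "
from h import *
togo(461,-309,129,105.6)
s,d=get_image('scene');cv2.imwrite('pics/d1.png',cv2.resize(s[80:240,170:320],(600,600)))
w=world(camera_info('scene'),d)[80:200,190:270];h=cv2.cvtColor(s,cv2.COLOR_BGR2HSV)[80:200,190:270]
q=w[(h[...,1]<60)&(w[...,2]>85)&(w[...,2]<115)];print('disc z',np.median(q,0),len(q))"
```

```text
t 7.1167 go -0.0 -0.2 0.5 turn 0.28 rot [1.7998e+02 2.0000e-02 1.0588e+02] F [ 0.2  0.3 -1.2]
disc z [ 493.49161773 -280.87638104  100.3929933 ] 301
```

View pics/d1.png

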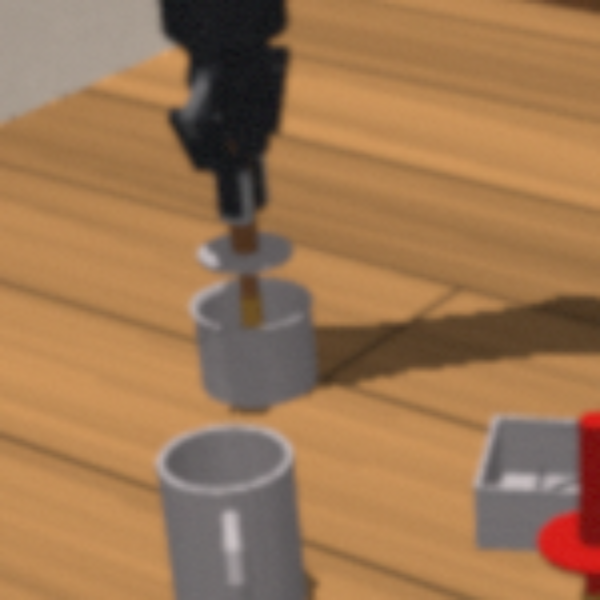

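The crop shows the bristles and part of the ferrule inside the pot, and the pot is undisturbed. Next: lift and return.

Request:
{"name": "step_arm", "arguments": {
  "moves": [
    [[0,0,-10,0,5],[0,0,-30,0,5],[0,0,-55,0,5],[0,0,-80,0,5],[0,0,-105,0,5]]
  ]
}}

```text
time_s: 7.58
tool_pos: [460.8, -308.8, 236.3]
tcp_rot: [180.0, 0.0, 105.9]
wrist_force: [1.0, -0.9, -1.7]
opening: 0.195
grip_force: 58.6
```

Request:
{"name": "step_arm", "arguments": {
  "moves": [
    [[0,0,-10,0,5],[5,2,-12,0,5],[20,7,-12,0,5],[45,15,-12,0,5],[75,25,-12,0,5]]
  ]
}}

```text
time_s: 8.0
tool_pos: [463.6, -229.8, 245.5]
tcp_rot: [-179.9, 0.0, 105.7]
wrist_force: [0.8, 0.3, -0.9]
opening: 0.195
grip_force: 58.6
```

```bash
python3 -c "
from h import *
togo(487.6,154.5,244,105.6)"
```

```text
t 8.0 go 363.5 127.0 1.5 turn 0.08 rot [-1.7993e+02  1.0000e-02  1.0568e+02] F [ 0.8  0.3 -0.9]
```

Request:
{"name": "step_arm", "arguments": {
  "moves": [
    [[30,10,0,0,5],[60,21,0,0,5],[90,31,0,0,5],[120,42,0,0,5],[150,52,0,0,5]]
  ]
}}

```text
time_s: 8.42
tool_pos: [472.4, -69.0, 245.2]
tcp_rot: [-179.9, -0.1, 105.9]
wrist_force: [0.2, 0.1, -1.3]
opening: 0.194
grip_force: 58.6
```

Request:
{"name": "step_arm", "arguments": {
  "moves": [
    [[30,11,0,0,5],[60,21,0,0,5],[90,32,0,0,5],[120,42,0,0,5],[145,51,0,0,5]]
  ]
}}

```text
time_s: 8.83
tool_pos: [481.4, 85.1, 245.2]
tcp_rot: [-179.9, -0.0, 106.0]
wrist_force: [1.0, 0.1, -1.0]
opening: 0.191
grip_force: 58.6
```

Request:
{"name": "step_arm", "arguments": {
  "moves": [
    [[20,7,0,0,5],[40,14,0,0,5],[55,19,0,0,5],[63,22,0,0,5],[63,22,0,0,5]]
  ]
}}

```text
time_s: 9.25
tool_pos: [486.0, 151.2, 245.4]
tcp_rot: [-179.9, -0.0, 106.1]
wrist_force: [0.6, -0.0, -0.7]
opening: 0.195
grip_force: 58.6
```

Request:
{"name": "step_arm", "arguments": {
  "moves": [
    [[0,0,0,0,5],[0,0,0,0,5],[0,0,0,0,5]]
  ]
}}

```text
time_s: 9.5
tool_pos: [486.6, 147.1, 246.2]
tcp_rot: [-180.0, 0.0, 105.7]
wrist_force: [-0.1, -0.6, -1.6]
opening: 0.196
grip_force: 58.6
```

```bash
python3 -c "
from h import *
togo(487.6,154.5,244,105.6)"
```

```text
t 9.5 go 6.8 2.9 2.2 turn 0.14 rot [-1.7996e+02  3.0000e-02  1.0574e+02] F [-0.1 -0.6 -1.6]
```

Request:
{"name": "step_arm", "arguments": {
  "moves": [
    [[4,2,0,0,5],[7,3,0,0,5],[7,3,0,0,5],[7,3,0,0,5],[7,3,0,0,5]]
  ]
}}

```text
time_s: 9.92
tool_pos: [487.8, 156.3, 246.3]
tcp_rot: [180.0, 0.0, 105.9]
wrist_force: [-0.1, -0.8, -1.3]
opening: 0.194
grip_force: 58.6
```

```bash
python3 -c "
from h import *
togo(487.6,154.5,131,105.6)
s,_=get_image('scene');cv2.imwrite('pics/r1.png',cv2.resize(s[120:270,340:500],(640,600)))"
```

```text
t 9.9167 go -1.7 -0.7 115.3 turn 0.29 rot [180.     0.   105.89] F [-0.1 -0.8 -1.3]
```

View pics/r1.png

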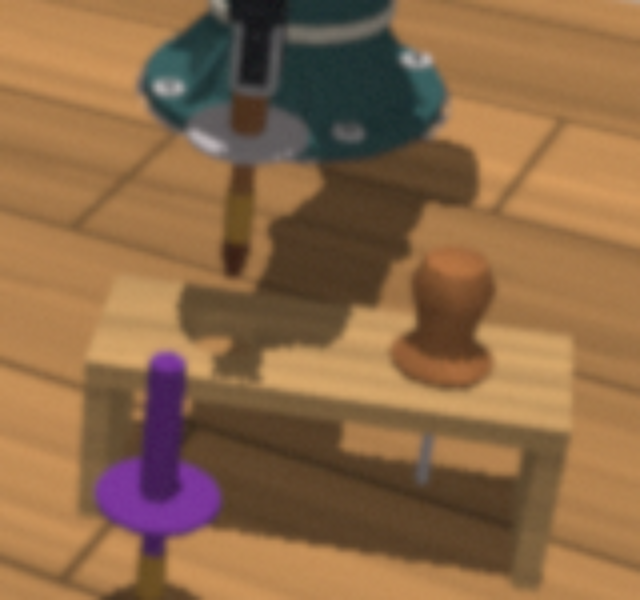

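The crop shows the brush upright above its hole.

Request:
{"name": "step_arm", "arguments": {
  "moves": [
    [[-1,-1,8,0,5],[-1,-1,18,0,5],[-1,-1,26,0,5],[-1,-1,26,0,5],[-1,-1,26,0,5]]
  ]
}}

```text
time_s: 10.38
tool_pos: [486.4, 154.8, 219.3]
tcp_rot: [-179.9, 0.0, 105.9]
wrist_force: [0.6, -0.9, -0.5]
opening: 0.197
grip_force: 58.6
```

```bash
python3 -c "
from h import *
togo(487.6,154.5,131,105.6)"
```

```text
t 10.3833 go -0.6 1.1 88.3 turn 0.27 rot [-1.7987e+02  3.0000e-02  1.0587e+02] F [ 0.6 -0.9 -0.5]
```

Request:
{"name": "step_arm", "arguments": {
  "moves": [
    [[0,1,10,0,5],[0,1,20,0,5],[0,1,30,0,5],[0,1,38,0,5],[0,1,44,0,5]]
  ]
}}

```text
time_s: 10.8
tool_pos: [487.4, 155.2, 174.8]
tcp_rot: [-179.9, 0.0, 105.9]
wrist_force: [-0.4, 0.7, -0.9]
opening: 0.193
grip_force: 58.6
```

Request:
{"name": "step_arm", "arguments": {
  "moves": [
    [[0,0,10,0,5],[0,0,20,0,5],[0,0,30,0,5],[0,0,36,0,5],[0,0,38,0,5]]
  ]
}}

```text
time_s: 11.22
tool_pos: [487.3, 155.1, 136.9]
tcp_rot: [-179.9, 0.0, 105.9]
wrist_force: [-0.8, 0.2, -1.1]
opening: 0.192
grip_force: 58.6
```

Request:
{"name": "step_arm", "arguments": {
  "moves": [
    [[0,0,0,0,5],[0,0,0,0,5]]
  ]
}}

```text
time_s: 11.38
tool_pos: [488.3, 155.4, 138.3]
tcp_rot: [180.0, 0.0, 105.9]
wrist_force: [0.3, 0.1, -0.8]
opening: 0.188
grip_force: 58.6
```

```bash
python3 -c "
from h import *
togo(487.6,154.5,131,105.6)"
```

```text
t 11.3833 go -0.7 -0.9 7.3 turn 0.28 rot [179.99   0.   105.88] F [ 0.3  0.1 -0.8]
```

Request:
{"name": "step_arm", "arguments": {
  "moves": [
    [[0,-1,2,0,5],[0,-1,4,0,5],[0,-1,5,0,5],[0,-1,6,0,5],[0,-1,6,0,5]]
  ]
}}

```text
time_s: 11.8
tool_pos: [487.1, 155.2, 132.2]
tcp_rot: [-180.0, -0.0, 105.9]
wrist_force: [1.1, -0.4, -0.6]
opening: 0.198
grip_force: 58.6
```

Request:
{"name": "step_arm", "arguments": {
  "moves": [
    [[0,0,1,0,5],[0,0,1,0,5]]
  ]
}}

```text
time_s: 11.97
tool_pos: [487.1, 155.1, 131.2]
tcp_rot: [-180.0, 0.0, 105.9]
wrist_force: [0.1, -0.3, -0.2]
opening: 0.193
grip_force: 58.6
```

Request:
{"name": "step_arm", "arguments": {
  "moves": [
    [[0,0,0.5,0,5],[0,0,1,0,5],[0,0,1,0,5]]
  ]
}}

```text
time_s: 12.22
tool_pos: [487.2, 155.2, 130.5]
tcp_rot: [180.0, -0.0, 105.9]
wrist_force: [-0.1, 0.5, 1.2]
opening: 0.198
grip_force: 58.9
```

Contact: the wrist z force went from about -1 to +1.2 N. I'll press slightly more, then open gently; the fingers swing back as they open.

Request:
{"name": "step_arm", "arguments": {
  "moves": [
    [[0,0,0.3,0,5],[0,0,0.3,0,19],[0,0,0.3,0,22],[0,0,0.3,0,26],[0,0,0.3,0,30]]
  ]
}}

```text
time_s: 12.63
tool_pos: [487.2, 155.1, 129.9]
tcp_rot: [180.0, 0.0, 105.9]
wrist_force: [0.0, 0.6, -1.0]
opening: 0.351
grip_force: 0.0
```

Request:
{"name": "step_arm", "arguments": {
  "moves": [
    [[0,0,0,0,40],[0,0,0,0,50],[0,0,0,0,60],[0,0,0,0,70],[0,0,0,0,70]]
  ]
}}

```text
time_s: 13.05
tool_pos: [487.1, 155.1, 130.0]
tcp_rot: [-180.0, 0.0, 105.9]
wrist_force: [0.1, 0.7, 0.2]
opening: 0.82
grip_force: 0.0
```

Request:
{"name": "step_arm", "arguments": {
  "moves": [
    [[0,0,-10,0,70],[0,0,-30,0,70],[0,0,-60,0,70],[0,0,-90,0,70],[0,0,-120,0,70]]
  ]
}}

```text
time_s: 13.47
tool_pos: [486.8, 154.8, 251.8]
tcp_rot: [-180.0, 0.0, 105.9]
wrist_force: [-0.3, -0.1, -0.8]
opening: 0.82
grip_force: 0.0
```

Request:
{"name": "step_arm", "arguments": {
  "moves": [
    [[0,0,-5,0,70],[0,0,-5,0,70],[0,0,-5,0,70]]
  ]
}}

```text
time_s: 13.72
tool_pos: [486.8, 155.2, 255.3]
tcp_rot: [180.0, -0.0, 105.9]
wrist_force: [-0.7, -1.4, 0.5]
opening: 0.821
grip_force: 0.0
```

```bash
python3 -c "
from h import *
togo(487.6,154.5,131,105.6)
ci=camera_info('wrist');im,d=get_image('wrist');w=world(ci,d);hsv=cv2.cvtColor(im,cv2.COLOR_BGR2HSV)
m=(hsv[...,1]<60)&(w[...,2]>94)&(w[...,2]<114);m[:140]=0;m[:,:280]=0;m[:,360:]=0;m[225:]=0
q=w[m];A=np.c_[q[:,:2]-q[:,:2].mean(0),np.ones(len(q))];s=np.linalg.lstsq(A,q[:,2],rcond=None)[0];print(len(q),np.degrees(s[:2]),s[2])
q=w[150:240,290:345].reshape(-1,3);q=q[q[:,2]>150];print('handle',q.mean(0),q.max(0))
s,_=get_image('scene');cv2.imwrite('pics/e1.png',np.hstack([cv2.resize(im[60:340,170:450],(400,400)),cv2.resize(s[130:270,350:490],(400,400))]))"
```

```text
t 13.7167 go -0.9 0.6 124.3 turn 0.3 rot [ 1.7997e+02 -2.0000e-02  1.0590e+02] F [-0.7 -1.4  0.5]
1936 [ 0.04807803 -0.39323183] 103.33342976882781
handle [486.57829755 154.9844033  175.02097381] [495.90019984 161.29204638 182.48499229]
```

View pics/e1.png

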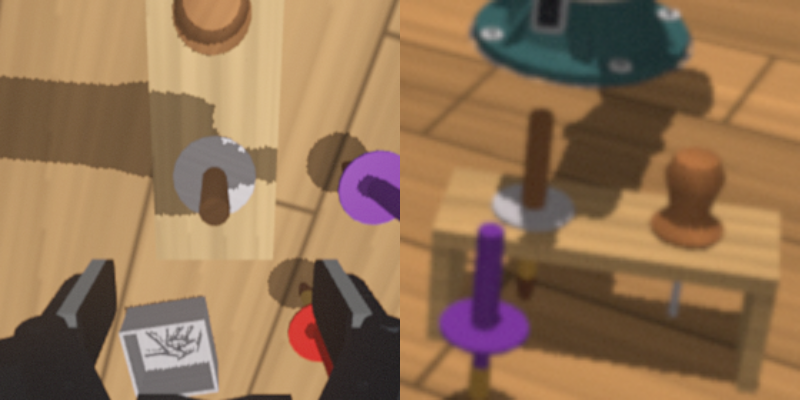

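The brush hangs upright in its original hole. Its disc lies flat on the rack (slope under 0.4°, top at z about 103), and the gripper is clear.

```bash
python3 -c "
from workcell import *
print(job_done())"
```

```text
the job is handed in; nothing more can be done
None
```

I dipped the brush's bristles below the pot's rim without touching the pot, hung it back upright in its original rack hole with its disc flat on the rack, let go, and handed the job in at about 14 s.

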